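# Put the goldsmith's bench tools back in their outlines

## Robot

A 6-joint arm with a two-finger parallel gripper is mounted at the origin on the work surface. World frame = base frame: x ahead of the robot, y to its left, z up, the work surface at z = 0. Lengths are in mm, angles in rad, forces in N, time in s.
With the tool pointing down it reaches from about 350 to 925 mm from the base axis. Payload 6.4 kg.
Tool frame: the origin (TCP) lies on the centre line of the jaws, within the pads' length; the fingertips stand 8 mm ahead of it and the grasp point (between the pads) lies 11 mm behind it; z points along the fingers, y is the line along which they close (so a half turn about z gives the same grasp; the last joint's range is limited). The gripper opens to 85 mm and grips with 20 to 120 N. Pads are 22 mm wide; open, the fingers measure 114 mm over their backs; the gripper's body (76 mm by 85 mm) begins 54 mm behind the grasp point. The pads swing forward as they close: fully open they stand 13 mm farther back than shut.
Start: joints at [1.082, 0.245, 1.558, -0, 1.339, -0.174], TCP at [201.254, 618.07, 239.29] pointing down, gripper open.
Joint ranges: [-3.13, 3.13], [-1.02, 2.26], [0.13, 2.54], [-0.95, 4.09], [0.21, 2.88], [-2.74, 2.74]. Speed limits (rad/s): [2.57, 2.57, 3.14, 3.14, 3.14, 3.14].

## Interface

Orientations are given as a unit quaternion [w, x, y, z].
In Python, from rig import robot, read_camera, get_calibration gives the robot as it stands.
- The arm moves only by the tool drive_tool, never from a script. Its argument "plan" is a list of rows, each a list of 3 entries, a list of its own where there are three numbers: the closure in counts, from 0 (fully open) to 255 (shut), then the shift along the tool's x, y, z in m, then the turn, a rotation vector about the tool's x, y, z in rad. A call has 1 to 12 rows; each row shifts and turns the commanded pose from where the row before left it, along the tool's axes as they then stand; what a row does not reach is not made up. A row lasts 1/12 s, in which the tool goes at most 41.7 mm and 7.16 degrees, less where a joint would pass 70% of its speed; a pose out of reach is approached as far as the arm can. A call with a gripper value outside its range is refused whole. The fingers move at their own pace and stop on an object; "force" is the grip in N (left out, the last holds). Time passes only in rows, so rows that do not move let the fingers close. It gives the time, the measured TCP pose, the force, the opening and the grip force at its end, in the units of the state.
- robot.state(): the state, without advancing time (a new reading comes with each control period).
- read_camera(name): name is "scene" or "top" or "wrist"; returns the picture (480x640x3 uint8, red, green, blue); there is no depth.
- get_calibration(name): a dict with "K" (3x3 intrinsics, pixels), "R" (3x3) and "t" (3): a world point X has camera coordinates R X + t. Camera axes: x right, y down, z forward; pixel columns grow to the right and rows downward; lengths in mm; the calibration is good to about 2 mm. A picture is of the moment at which its call begins: read the wrist's pose just before it. get_calibration takes no time and is no camera call; for the wrist camera it gives the pose at the moment of the call.
- robot.hand_in(): hands the job in; it is judged then, once.
The state is a dict: "clock": time; "q": joint angles; "joint_vel": joint speeds; "tau": joint torques, N m; "tool_pos": TCP position; "ee_rot": TCP orientation; "force": force on the tool from outside, world axes, zero at the start; "ft_torque": the same for the moment, N m; "gripper_width": finger opening in mm; "finger_force": force on a finger pad.
Only numpy, scipy, OpenCV 4.12 (cv2) and the standard library are available. Lean on these libraries where they do the work, as an engineer would, in place of code of your own. Each camera call takes 0.05 s, during which the arm holds its last target. There are 200 camera calls.

## Task

Put the four loose bench tools lying on the grey mat (square steel block, round rubber block, wooden ring clamp, small anvil) away on the plywood layout board, one after another: each goes upright inside the drawn outline of its own shape, turned as it is drawn, the anvil with its horn at the pointed end. Set them down, do not drop them, and leave the glass jar where it stands.

Things in the scene. Friction and masses are not known exactly. Their poses are not given: they have to be found in the camera images.
- block: Square bright steel bench block, 50 x 50 x 20 mm high, about 0.4 kg, lying on the grey mat (mat top 3 mm above the table). Origin: centre of its underside; x and y along its sides, z up.
- puck: Round black rubber bench block, diameter 56 mm, 24 mm high, about 0.09 kg, lying on the mat. Origin: centre of its underside; z up.
- clamp: Wooden ring clamp with a steel band round its middle: a bar 120 mm long (x), 26 mm wide (y), 24 mm high (z), about 0.07 kg, lying on the mat, the same at both ends. Origin: centre of its underside.
- anvil: Small steel anvil on the mat, 0.45 kg, 92 mm long (x -46 to +46), 44 mm high. Origin: mid-length, at the underside; z up. Foot: x -46 to +4, 44 mm wide (y), 12 mm high, a narrower waist on it, then the face block: x -46 to +4, 26 mm wide, 26 to 44 mm high: grip it there, mass near x = -21 mm. Tapered horn: x +4 to +46 mm, its axis 31 mm high.
- horn_tip (a point): Tip of the anvil's horn, at x = +46 mm, 31 mm high in the anvil's frame.
- pad_block: White laminate tile fixed on the plywood board, 80 x 80 mm, 4 mm thick, top 12 mm above the table, with a square outline of 58 mm drawn in black. Origin: centre of its underside, 8 mm above the table. x and y along the square's sides; the block's origin belongs over the tile's, at any quarter turn.
- pad_puck: White laminate tile fixed on the plywood board, 84 x 84 mm, 4 mm thick, top 12 mm above the table, with a circle of 64 mm diameter drawn in black. Origin: centre of its underside, 8 mm above the table. The puck's origin belongs over the tile's.
- pad_clamp: White laminate tile fixed on the plywood board, 136 (x) x 46 mm (y), 4 mm thick, top 12 mm above the table, with a rectangle of 128 x 34 mm drawn in black. Origin: centre of its underside, 8 mm above the table. x along the rectangle's length; the clamp's origin belongs over the tile's, x along x, either way round.
- pad_anvil: White laminate tile fixed on the plywood board, 114 (x) x 62 mm (y), 4 mm thick, top 12 mm above the table, with the anvil's outline from above (58 x 52 mm with a pointed horn, x -50 to +53 mm) drawn in black. Origin: centre of its underside, 8 mm above the table. The drawn horn points to the tile's +x; the anvil's origin belongs over the tile's, x along +x.
- jar: Bystander: closed glass jar with a steel lid, diameter 62 mm, 64 mm high, 0.25 kg, standing loose beyond the board and mat; leave it alone. Origin: centre of its underside.

How it is judged (in metres and radians):
At the end, for the whole second after the job is handed in: Each tool rests upright (0.1 rad) on its own white tile, origin within 12 mm horizontally of the tile's; block (any quarter turn), clamp (either way round) and anvil (horn to the tile's +x) turned within 0.2 rad of the outline; all released and at rest; jar within 20 mm of its start (horizontal distance between block and pad_block below 0.012 m and z of block in the frame of pad_block between 0 and 0.008 m and angle between each of block, puck, clamp, anvil's own z axis and vertical below 0.1 rad and linear speed of each of block, puck, clamp, anvil below 0.02 m/s and angular speed of each of block, puck, clamp, anvil below 0.2 rad/s and horizontal distance between puck and pad_puck below 0.012 m and z of puck in the frame of pad_puck between 0 and 0.008 m and horizontal distance between clamp and pad_clamp below 0.012 m and z of clamp in the frame of pad_clamp between 0 and 0.008 m and horizontal distance between anvil and pad_anvil below 0.012 m and z of anvil in the frame of pad_anvil between 0 and 0.008 m and (angle between the x axis of block and the x axis of pad_block, either way round below 0.2 rad or angle between the x axis of block and the y axis of pad_block, either way round below 0.2 rad) and angle between the x axis of clamp and the x axis of pad_clamp, either way round below 0.2 rad and angle between the x axis of anvil and the x axis of pad_anvil, either way round below 0.2 rad and x of horn_tip in the frame of pad_anvil above 0 m and distance of jar from where it was at the start of the episode below 0.02 m); the robot touches nothing.
It fails at once if the glass jar is disturbed (pushed 20 mm or more) (distance of jar from where it was at the start of the episode above 0.02 m).
It fails at once if the steel block is dropped (falls free at more than 0.65 m/s, about 20 mm) (linear speed of block above 0.65 m/s and contact force between block and anything else below 0.05 N).
It fails at once if the rubber block is dropped (falls free at more than 0.65 m/s, about 20 mm) (linear speed of puck above 0.65 m/s and contact force between puck and anything else below 0.05 N).
It fails at once if the ring clamp is dropped (falls free at more than 0.65 m/s, about 20 mm) (linear speed of clamp above 0.65 m/s and contact force between clamp and anything else below 0.05 N).
It fails at once if the anvil is dropped (falls free at more than 0.65 m/s, about 20 mm) (linear speed of anvil above 0.65 m/s and contact force between anvil and anything else below 0.05 N).
It also fails if it takes over 99 s, if anything falls off the work surface, if the arm or the gripper's body presses on something with over 40 N, if the wrist force passes 120 N, or if a joint passes its speed limit or range.

## Working session

There is one attempt and no reset: what is moved stays moved. The work goes in short steps, Python scripts to look and compute and a tool call to move; the robot and the scene stay as the last step left them, time stands still between calls to the robot, and variables do not carry over. Pictures are saved under pics/ and viewed, at most 14 in all, crops included, and the job is handed in when it is done.

Besides the shell and the picture viewer there is one more tool, called after "Emit:" in YAML: its name, and indented under it one key for each argument. drive_tool: Moves the arm, as the interface text tells. Its arguments: {"type":"object","properties":{"plan":{"type":"array","items":{"type":"array"}},"force":{"type":"number"}},"required":["plan"]}

```bash
mkdir -p pics; cat > h.py <<'E'
import numpy as np, cv2
from rig import robot, read_camera, get_calibration
def snap(name,fn=None):
    c=get_calibration(name); im=read_camera(name)
    if fn: cv2.imwrite('pics/'+fn,cv2.cvtColor(np.asarray(im),cv2.COLOR_RGB2BGR))
    return np.asarray(im),c
def ray(c,uv,z):
    K,R,t=[np.array(c[k],float) for k in('K','R','t')]
    uv=np.atleast_2d(np.array(uv,float)); d=(R.T@np.linalg.inv(K)@np.c_[uv,np.ones(len(uv))].T).T
    o=-R.T@t; return o+d*((z-o[2])/d[:,2])[:,None]
def proj(c,X):
    K,R,t=[np.array(c[k],float) for k in('K','R','t')]
    p=(K@(R@np.atleast_2d(X).T+t[:,None])).T; return p[:,:2]/p[:,2:]
E
python3 - <<'E'
from h import *
print(robot.state())
for n in('top','wrist','scene'):
    im,c=snap(n,n+'0.png'); print(n,np.round(-np.array(c['R']).T@np.array(c['t'])),np.round(c['R'],2).tolist(),np.array(c['K'])[0,0])
E
```

```text
{'clock': 0.0, 'q': array([ 1.08186600e+00,  2.45799870e-01,  1.55903048e+00,  1.37062247e-05,
        1.33867897e+00, -1.74069634e-01]), 'joint_vel': array([ 1.19354772e-03, -1.43721342e-05,  9.17867069e-04, -5.78741267e-04,
       -1.95267526e-03, -4.17998245e-04]), 'tau': array([-2.73588239e-05, -4.29495800e+01, -3.26136053e+01, -8.35750097e-05,
        5.24708274e-03,  1.54899688e-06]), 'tool_pos': array([201.00805911, 617.56784875, 238.18053447]), 'ee_rot': array([-3.18204339e-04,  1.56782345e-01,  9.87632714e-01, -9.03983346e-04]), 'force': array([0.43035766, 0.00577163, 1.08204303]), 'ft_torque': array([-0.01940397, -0.03281253,  0.01041904]), 'finger_force': 0.0, 'gripper_width': 85.07967814252375}
top [ 356.    4. 1186.] [[-0.01, -1.0, -0.0], [-0.98, 0.01, -0.21], [0.21, -0.0, -0.98]] 574.1071672255958
wrist [135. 639. 372.] [[0.31, 0.95, -0.0], [0.92, -0.3, 0.27], [0.25, -0.08, -0.96]] 376.61155466355405
scene [1105. -150.  685.] [[0.29, 0.96, -0.01], [0.72, -0.22, -0.66], [-0.63, 0.18, -0.75]] 464.83898203980027
```

View pics/top0.png

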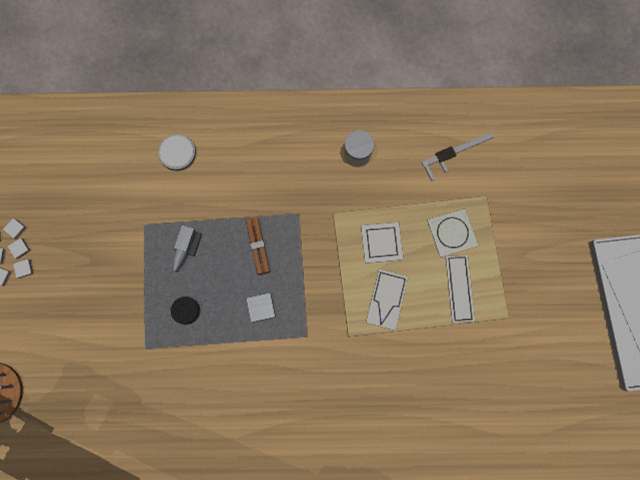

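The top view shows these tools on the mat: anvil (184,247, horn toward the lower left), clamp (258,245), puck (185,310) and block (261,307). The tiles on the board are square (382,242), circle (452,232), anvil (387,299, horn down) and clamp (460,289).

```bash
cat > m.py <<'E'
from h import *
im,c=snap('top'); bgr=cv2.cvtColor(im,cv2.COLOR_RGB2BGR); hsv=cv2.cvtColor(bgr,cv2.COLOR_BGR2HSV)
H,S,V=cv2.split(hsv)
def comps(mask,lo,hi,roi,zs,name):
    x0,y0,x1,y1=roi; m=np.zeros_like(mask); m[y0:y1,x0:x1]=mask[y0:y1,x0:x1]
    cs,_=cv2.findContours(m,cv2.RETR_EXTERNAL,cv2.CHAIN_APPROX_NONE)
    for k in cs:
        a=cv2.contourArea(k)
        if lo<a<hi:
            P=ray(c,k[:,0,:],zs)[:,:2].astype(np.float32)
            (cx,cy),(w,h),an=cv2.minAreaRect(P); M=cv2.moments(P.reshape(-1,1,2))
            print(name,int(a),k[:,0].mean(0).round(),'rect c %.1f %.1f size %.1f %.1f ang %.1f'%(cx,cy,w,h,an),'cent %.1f %.1f'%(M['m10']/M['m00'],M['m01']/M['m00']))
for n,p in dict(block=(261,307),padb=(368,230),anv=(186,240),mat=(220,280),puck=(185,310),clamp=(254,230),board=(415,260)).items(): print(n,hsv[p[1],p[0]])
white=((S<45)&(V>110)).astype(np.uint8)*255
comps(cv2.morphologyEx(white,cv2.MORPH_CLOSE,np.ones((3,3))),600,3000,(335,200,510,340),12,'pad')
comps(white,300,3000,(146,218,304,345),23,'steel')
comps((V<35).astype(np.uint8)*255,200,2000,(146,218,304,345),27,'dark')
comps(((S>80)&(V>50)).astype(np.uint8)*255,50,3000,(146,214,300,345),27,'wood')
print('jar', ray(c,[[177,152],[358,148]],64)[:,:2].round())
big=cv2.resize(bgr[195:350,140:520],None,fx=2.1,fy=2.1,interpolation=cv2.INTER_CUBIC); cv2.imwrite('pics/crop1.png',big)
E
python3 m.py
```

```text
block [107  11 165]
padb [  0   7 111]
anv [111  12 147]
mat [114  13  98]
puck [ 0  0 37]
clamp [  9 123  79]
board [ 21  92 158]
pad 1617 [387. 299.] rect c 476.5 -132.4 size 62.3 114.4 ang 73.8 cent 476.5 -132.4
pad 1380 [382. 242.] rect c 595.0 -126.2 size 80.6 80.1 ang 4.6 cent 595.1 -126.2
pad 2937 [457. 263.] rect c 543.9 -288.0 size 232.4 89.8 ang 10.3 cent 558.9 -278.6
steel 573 [260. 307.] rect c 462.5 125.3 size 50.2 50.2 ang 11.7 cent 462.6 125.1
steel 368 [181. 246.] rect c 586.7 292.1 size 27.0 94.7 ang 72.7 cent 597.6 287.7
wood 253 [256. 343.] rect c 394.8 133.9 size 174.7 11.7 ang 89.2 cent 392.6 100.7
wood 246 [260. 259.] rect c 557.5 124.5 size 54.2 25.6 ang 12.7 cent 556.0 124.0
wood 843 [218. 219.] rect c 626.7 226.9 size 275.3 59.6 ang 89.2 cent 641.9 233.3
jar [[780. 295.]
 [784. -79.]]
```

View pics/wrist0.png

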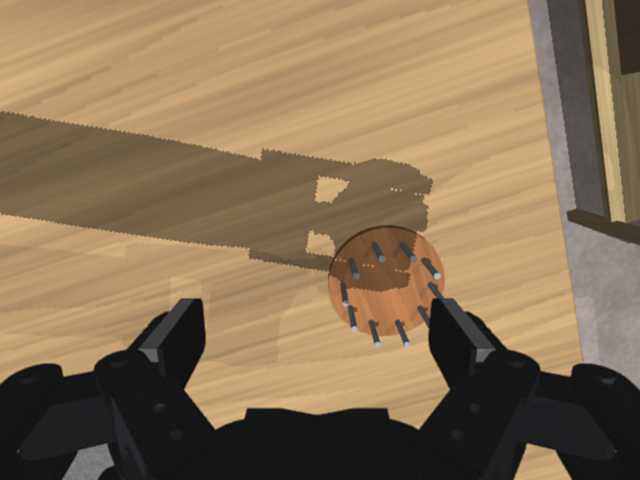

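View pics/crop1.png

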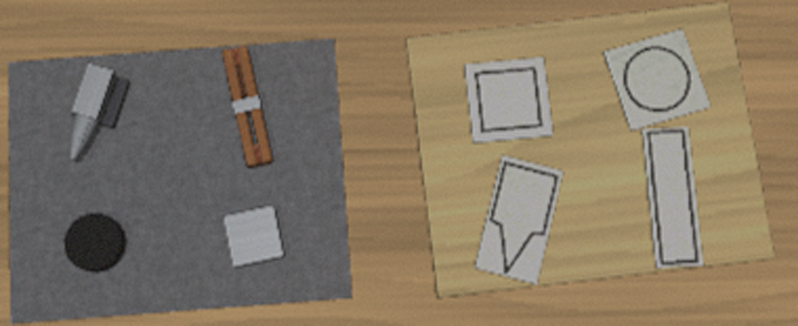

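The wrist picture shows both fingers (180,340 and 460,340) with a peg disc behind them, so the view centre lies just beyond the grasp point. The crop confirms the horn directions: on the tool and on the tile, both point down and left. I still need the puck, the clamp and two tiles.

```bash
sed -i '/^for n,p/,$d' m.py; cat > m2.py <<'E'
from m import *
white=((S<45)&(V>110)).astype(np.uint8)*255
comps(cv2.morphologyEx(white[:],cv2.MORPH_CLOSE,np.ones((3,3))),500,3000,(425,205,480,254),12,'padpuck')
comps(cv2.morphologyEx(white[:],cv2.MORPH_CLOSE,np.ones((3,3))),500,3000,(440,259,480,330),12,'padclamp')
comps((V<60).astype(np.uint8)*255,200,2000,(165,290,205,330),27,'puck')
w=((H<20)&(S>70)).astype(np.uint8)*255; w[217:,248:266]|=white[217:,248:266]
comps(w,300,3000,(235,217,280,285),27,'clamp')
# dark circle in padpuck
d=((V<80)&(S<60)).astype(np.uint8)*255
comps(d,200,2000,(432,212,474,252),12,'circle')
E
python3 m2.py
```

```text
padpuck 1480 [452. 232.] rect c 613.9 -275.2 size 84.1 84.4 ang 16.0 cent 614.5 -275.6
padclamp 1342 [460. 290.] rect c 493.3 -282.6 size 129.8 46.8 ang 2.0 cent 493.2 -282.8
puck 602 [185. 310.] rect c 457.1 276.3 size 58.8 54.0 ang 89.2 cent 457.7 275.4
clamp 658 [257. 245.] rect c 589.7 132.4 size 121.1 27.4 ang 12.4 cent 589.4 131.8
```

Emit:
drive_tool:
  plan:
    - [90, [-0.038, -0.015, 0.007], [0, 0, 0]]
    - [90, [-0.038, -0.015, 0.007], [0, 0, 0]]
    - [90, [-0.038, -0.015, 0.007], [0, 0, 0]]
    - [90, [-0.038, -0.015, 0.007], [0, 0, 0]]
    - [90, [-0.038, -0.015, 0.007], [0, 0, 0]]
    - [90, [-0.038, -0.015, 0.007], [0, 0, 0]]
    - [90, [-0.038, -0.015, 0.007], [0, 0, 0]]
    - [90, [-0.038, -0.015, 0.007], [0, 0, 0]]
    - [90, [-0.038, -0.015, 0.007], [0, 0, 0]]
    - [90, [-0.038, -0.015, 0.007], [0, 0, 0]]
    - [90, [-0.038, -0.015, 0.007], [0, 0, 0]]
    - [90, [-0.038, -0.015, 0.007], [0, 0, 0]]
  force: 60

```text
clock: 1.25
tool_pos: [580.4, 304.2, 154.9]
ee_rot: [-0.0, 0.157, 0.988, 0.0]
force: [0.4, 1.7, 0.2]
gripper_width: 55.3
finger_force: 0.0
```

```bash
cat >> h.py <<'E'
from scipy.spatial.transform import Rotation as Ro
def go(x,y,z,xdir=None):
    """print shift (mm, tool axes) and tool-z turn (rad) to TCP world target, tool x along xdir deg"""
    s=robot.state(); q=s['ee_rot']; R=Ro.from_quat([q[1],q[2],q[3],q[0]]).as_matrix()
    d=R.T@(np.array([x,y,z])-s['tool_pos']); yaw=np.degrees(np.arctan2(R[1,0],R[0,0]))
    out=d.round(1).tolist()
    if xdir is not None:
        e=(xdir-yaw+90)%180-90; out.append(round(-np.radians(e),3))
    print('t %.2f'%s['clock'],'tcp',s['tool_pos'].round(1),'yaw %.1f'%yaw,'w %.1f'%s['gripper_width'],'tilt',R[2].round(3),'-> shift/turn',out)
E
python3 - <<'E'
from h import *
im,c=snap('wrist','w1.png'); go(595,288,120,162.7)
E
```

```text
t 1.30 tcp [585.1 298.8 153.6] yaw 161.6 w 55.5 tilt [-0.003 -0.002 -1.   ] -> shift/turn [-12.7, -7.1, 33.7, np.float64(-0.018)]
```

View pics/w1.png

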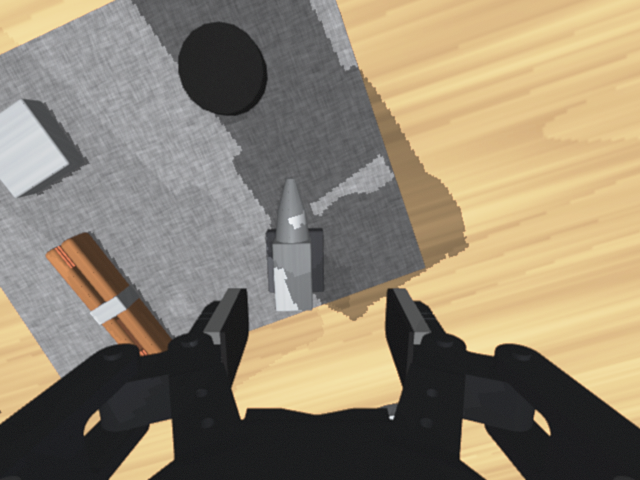

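The wrist view shows the anvil: face corners at (274,243), (310,243), (275,311) and (312,311), and horn tip at (291,180).

```bash
python3 - <<'E'
from h import *
c=get_calibration('wrist')
f=ray(c,[[274,243],[310,243],[275,311],[312,311]],47)[:,:2]; tip=ray(c,[[291,180]],34)[0,:2]
fr=f[:2].mean(0); re=f[2:].mean(0); print(f.round(1),tip.round(1))
# via tip & face centre
fc=f.mean(0); d=tip-fc; a=np.degrees(np.arctan2(d[1],d[0])); d/=np.linalg.norm(d)
print('len',np.linalg.norm(fr-re),'facecentre',fc.round(1),'dist tip',np.linalg.norm(tip-fc),'(67 exp) ang',a)
go(fc[0],fc[1],28,a)
E
```

```text
[[577.1 271.1]
 [584.6 293.9]
 [624.  254.7]
 [632.1 279.3]] [542.5 294.4]
len 49.70596583703193 facecentre [604.4 274.7] dist tip 65.01555792297819 (67 exp) ang 162.43424456516476
t 1.30 tcp [585.1 298.8 153.6] yaw 161.6 w 55.5 tilt [-0.003 -0.002 -1.   ] -> shift/turn [-25.6, -16.5, 125.7, np.float64(-0.014)]
```

Emit:
drive_tool:
  plan:
    - [90, [-0.01, -0.006, 0.02], [0, 0, -0.007]]
    - [90, [-0.01, -0.006, 0.02], [0, 0, -0.007]]
    - [90, [0, 0, 0], [0, 0, 0]]
    - [90, [0, 0, 0], [0, 0, 0]]
    - [90, [0, 0, 0], [0, 0, 0]]

```text
clock: 1.72
tool_pos: [594.5, 288.8, 116.2]
ee_rot: [0.0, 0.15, 0.989, 0.0]
force: [-0.3, 0.5, -0.4]
gripper_width: 55.4
finger_force: 0.0
```

```bash
python3 - <<'E'
from h import *
im,c=snap('wrist','w2.png'); go(604.4,274.7,28,162.4)
print(proj(c,[[604.4,274.7,47],[542.5,294.4,34]]))
E
```

```text
t 1.77 tcp [594.7 289.2 116.8] yaw 162.8 w 55.1 tilt [-0.002  0.001 -1.   ] -> shift/turn [-13.4, -11.1, 88.8, np.float64(0.007)]
[[298.70985229 282.41232524]
 [299.17338796 166.64545554]]
```

View pics/w2.png

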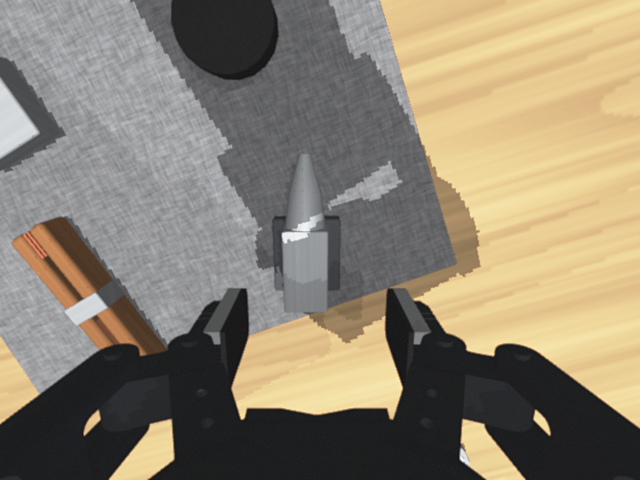

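The second look shows the face at columns 282–328 and rows 233–312, and the tip at (305,155).

```bash
python3 - <<'E'
from h import *
c=get_calibration('wrist')
f=ray(c,[[281,233],[328,233],[285,312],[327,312]],47)[:,:2]; tip=ray(c,[[305,154]],34)[0,:2]
fc=f.mean(0); d=tip-fc; a=np.degrees(np.arctan2(d[1],d[0]))
print('facecentre',fc.round(1),'dist tip',np.linalg.norm(tip-fc),'ang',a)
go(fc[0],fc[1],28,a)
E
```

```text
facecentre [601.  280.2] dist tip 66.76556923065424 ang 162.79602843448902
t 1.77 tcp [594.7 289.2 116.8] yaw 162.8 w 55.1 tilt [-0.002  0.001 -1.   ] -> shift/turn [-8.5, -6.8, 88.8, np.float64(0.0)]
```

Emit:
drive_tool:
  plan:
    - [90, [-0.0085, -0.007, 0.02], [0, 0, 0]]
    - [90, [0, 0, 0.025], [0, 0, 0]]
    - [90, [0, 0, 0.025], [0, 0, 0]]
    - [90, [0, 0, 0.019], [0, 0, 0]]
    - [90, [0, 0, 0], [0, 0, 0]]
    - [255, [0, 0, 0], [0, 0, 0]]
    - [255, [0, 0, 0], [0, 0, 0]]
    - [255, [0, 0, 0], [0, 0, 0]]
    - [255, [0, 0, 0], [0, 0, 0]]
    - [255, [0, 0, 0], [0, 0, 0]]
  force: 60

```text
clock: 2.6
tool_pos: [602.3, 279.8, 29.2]
ee_rot: [0.002, 0.15, 0.989, 0.001]
force: [-0.7, 0.7, 7.0]
gripper_width: 25.2
finger_force: 60.7
```

Emit:
drive_tool:
  plan:
    - [255, [0, 0, -0.03], [0, 0, 0]]
    - [255, [0, 0, -0.04], [0, 0, 0]]
    - [255, [-0.002, -0.025, -0.03], [0, 0, 0]]
    - [255, [-0.002, -0.038, -0.01], [0, 0, 0]]
    - [255, [-0.002, -0.04, 0], [0, 0, 0]]
    - [255, [-0.002, -0.04, 0], [0, 0, 0]]
    - [255, [-0.002, -0.04, 0], [0, 0, 0]]
    - [255, [-0.002, -0.04, 0], [0, 0, 0]]
    - [255, [-0.002, -0.04, 0], [0, 0, 0]]
    - [255, [-0.002, -0.04, 0], [0, 0, 0]]
    - [255, [-0.002, -0.04, 0], [0, 0, 0]]
    - [255, [-0.002, -0.04, 0], [0, 0, -0.017]]

```text
clock: 3.6
tool_pos: [504.7, -94.1, 136.0]
ee_rot: [-0.0, 0.141, 0.99, 0.0]
force: [1.6, -0.4, -5.5]
gripper_width: 25.0
finger_force: 61.0
```

Emit:
drive_tool:
  plan:
    - [255, [-0.002, -0.03, 0], [0, 0, 0]]
    - [255, [-0.001, -0.015, 0], [0, 0, 0]]
    - [255, [0, 0, 0], [0, 0, 0]]
    - [255, [0, 0, 0], [0, 0, 0]]
    - [255, [0, 0, 0], [0, 0, 0]]

```text
clock: 4.02
tool_pos: [496.1, -136.0, 135.9]
ee_rot: [-0.0, 0.141, 0.99, 0.0]
force: [-0.0, -0.5, -3.8]
gripper_width: 25.2
finger_force: 61.0
```

```bash
python3 - <<'E'
from h import *
im,c=snap('wrist','w3.png'); go(496.7,-138.3,39,163.8)
E
```

```text
t 4.07 tcp [ 496.2 -135.8  135.9] yaw 163.8 w 24.9 tilt [ 0.001  0.    -1.   ] -> shift/turn [-1.2, -2.3, 96.9, np.float64(-0.0)]
```

View pics/w3.png

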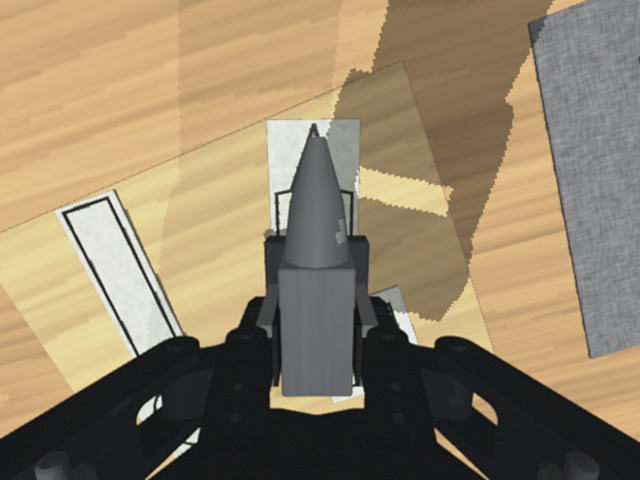

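The wrist view shows the anvil in the jaws over its tile, with the tile's front corners at (266,119) and (360,118) and the drawn tip at (314,124).

```bash
python3 - <<'E'
from h import *
c=get_calibration('wrist')
p=ray(c,[[266.5,119],[360,118]],12)[:,:2]; tip=ray(c,[[314,124]],12)[0,:2]
a=np.radians(163.8); u=np.array([np.cos(a),np.sin(a)])
e=p[1]-p[0]; print(np.linalg.norm(e),'horn dir',np.degrees(np.arctan2(e[1],e[0]))%180+90, 'origin', (p.mean(0)-57*u).round(1),(tip-53*u).round(1))
# held horn tip in air
z=135.9+ (34-29.2); t=ray(c,[[318,136]],z)[0]; print('horn tip',t.round(1),'rel tcp along u', (t[:2]-[496.2,-135.8])@u,'perp',(t[:2]-[496.2,-135.8])@np.array([-u[1],u[0]]))
E
```

```text
61.071084952577046 horn dir 164.39791113671856 origin [ 474.5 -131.9] [ 474.1 -131.3]
horn tip [ 430.4 -116.5  140.7] rel tcp along u 68.5648495323776 perp -0.20553167439639708
```

Emit:
drive_tool:
  plan:
    - [255, [-0.001, -0.002, 0.03], [0, 0, 0]]
    - [255, [0, 0, 0.03], [0, 0, 0]]
    - [255, [0, 0, 0.02], [0, 0, 0]]
    - [255, [0, 0, 0.01], [0, 0, 0]]
    - [255, [0, 0, 0.004], [0, 0, 0]]
    - [255, [0, 0, 0.003], [0, 0, 0]]
    - [255, [0, 0, 0], [0, 0, 0]]
    - [255, [0, 0, 0], [0, 0, 0]]

```text
clock: 4.73
tool_pos: [498.0, -139.3, 40.7]
ee_rot: [0.001, 0.141, 0.99, -0.0]
force: [1.2, 0.2, -4.5]
gripper_width: 25.2
finger_force: 60.9
```

Emit:
drive_tool:
  plan:
    - [255, [0, 0, 0.001], [0, 0, 0]]
    - [255, [0, 0, 0.001], [0, 0, 0]]
    - [255, [0, 0, 0], [0, 0, 0]]

```text
clock: 4.98
tool_pos: [497.6, -139.4, 38.2]
ee_rot: [0.001, 0.141, 0.99, -0.0]
force: [0.7, -0.3, -1.1]
gripper_width: 24.9
finger_force: 61.3
```

Emit:
drive_tool:
  plan:
    - [100, [0, 0, 0], [0, 0, 0]]
    - [100, [0, 0, 0], [0, 0, 0]]
    - [100, [0, 0, 0], [0, 0, 0]]
    - [100, [0, 0, -0.02], [0, 0, 0]]
    - [100, [0, 0, -0.04], [0, 0, 0]]
    - [100, [0.01, 0.02, -0.03], [0, 0, 0]]
    - [30, [0.016, 0.0365, -0.01], [0, 0, 0]]
    - [30, [0.016, 0.0365, -0.01], [0, 0, 0]]
    - [30, [0.016, 0.0365, 0], [0, 0, 0]]
    - [30, [0.016, 0.0365, 0], [0, 0, 0]]
    - [30, [0.016, 0.0365, 0], [0, 0, 0]]
    - [30, [0.016, 0.0365, 0], [0, 0, 0]]

```text
clock: 5.98
tool_pos: [461.7, 121.9, 148.1]
ee_rot: [0.001, 0.142, 0.99, 0.0]
force: [0.6, 0.2, 0.5]
gripper_width: 75.6
finger_force: 0.0
```

Emit:
drive_tool:
  plan:
    - [30, [0, 0, 0], [0, 0, -0.12]]
    - [30, [0, 0, 0], [0, 0, -0.12]]
    - [30, [0, 0, 0], [0, 0, -0.12]]
    - [30, [0, 0, 0], [0, 0, -0.12]]
    - [30, [0, 0, 0], [0, 0, 0]]
    - [30, [0, 0, 0], [0, 0, 0]]
    - [30, [0, 0, 0], [0, 0, 0]]

```text
clock: 6.57
tool_pos: [462.1, 120.1, 147.5]
ee_rot: [0.0, -0.097, 0.995, 0.0]
force: [0.2, 0.2, -0.0]
gripper_width: 75.7
finger_force: 0.0
```

```bash
cat > wl.py <<'E'
from h import *
def white_rect(im,c,z,lo,tag,rows=330,thr=(45,110)):
    hsv=cv2.cvtColor(im,cv2.COLOR_RGB2HSV); m=((hsv[...,1]<thr[0])&(hsv[...,2]>thr[1])).astype(np.uint8)*255
    m[rows:]=0
    cs,_=cv2.findContours(m,cv2.RETR_EXTERNAL,cv2.CHAIN_APPROX_NONE)
    for k in cs:
        if cv2.contourArea(k)>lo:
            P=ray(c,k[:,0],z)[:,:2].astype(np.float32); print(tag,k[:,0].mean(0).round(),cv2.minAreaRect(P))
E
python3 - <<'E'
from wl import *
im,c=snap('wrist','w4.png'); go(462.5,125.3,12,191.7)
white_rect(im,c,23,1500,'w',480,(40,150))
E
```

```text
t 6.62 tcp [462.1 120.  147.4] yaw -168.9 w 75.2 tilt [-0. -0. -1.] -> shift/turn [-1.4, 5.1, 135.4, np.float64(-0.01)]
w [367. 370.] ((563.509033203125, 185.19671630859375), (86.70392608642578, 98.03042602539062), 2.404667854309082)
w [261. 365.] ((576.48046875, 89.64607238769531), (89.36249542236328, 87.62272644042969), 31.347129821777344)
w [542. 246.] ((460.64080810546875, 280.9062805175781), (148.6641387939453, 130.7046661376953), 3.5119552612304688)
w [319. 199.] ((441.3741149902344, 120.95272064208984), (135.368896484375, 66.51814270019531), 69.16120910644531)
w [  9. 171.] ((463.42724609375, -89.2802505493164), (19.283018112182617, 84.49747467041016), 88.36969757080078)
```

View pics/w4.png

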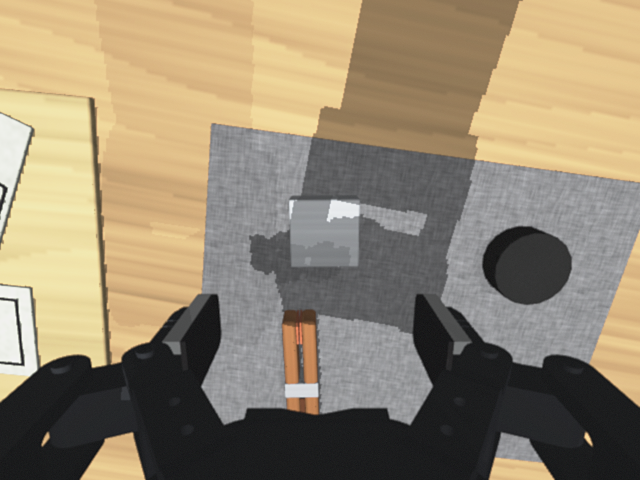

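The block's top is at columns 290–358 and rows 200–266. The puck's top is around (533,266) and the clamp's near end is at (300,312).

```bash
python3 - <<'E'
from h import *
c=get_calibration('wrist')
f=ray(c,[[290,200],[358,199.5],[359,266],[291,266]],23)[:,:2]
print(cv2.minAreaRect(f.astype(np.float32)),f.mean(0)); m=f.mean(0)
e=f[1]-f[0];print(np.degrees(np.arctan2(e[1],e[0])))
print('puck',ray(c,[[533,265.5]],27))
go(m[0],m[1],12,191)
E
```

```text
((459.8733215332031, 126.26223754882812), (48.791717529296875, 49.44499969482422), 11.112334251403809) [460.05764178 125.78657671]
101.54667746474185
puck [[453.34753819 276.64085563  27.        ]]
t 6.62 tcp [462.1 120.  147.4] yaw -168.9 w 75.2 tilt [-0. -0. -1.] -> shift/turn [0.9, 6.1, 135.4, np.float64(0.002)]
```

Emit:
drive_tool:
  plan:
    - [30, [0.001, 0.006, 0.035], [0, 0, 0]]
    - [30, [0, 0, 0.04], [0, 0, 0]]
    - [30, [0, 0, 0.035], [0, 0, 0]]
    - [30, [0, 0, 0.018], [0, 0, 0]]
    - [30, [0, 0, 0.008], [0, 0, 0]]
    - [30, [0, 0, 0], [0, 0, 0]]
    - [255, [0, 0, 0], [0, 0, 0]]
    - [255, [0, 0, 0], [0, 0, 0]]
    - [255, [0, 0, 0], [0, 0, 0]]
    - [255, [0, 0, 0], [0, 0, 0]]
    - [255, [0, 0, 0], [0, 0, 0]]
  force: 70

```text
clock: 7.53
tool_pos: [462.0, 125.9, 13.5]
ee_rot: [0.002, -0.098, 0.995, -0.0]
force: [-1.1, -0.8, 7.1]
gripper_width: 48.4
finger_force: 73.8
```

Emit:
drive_tool:
  plan:
    - [255, [0, 0, -0.02], [0, 0, 0]]
    - [255, [0, 0, -0.04], [0, 0, 0]]
    - [255, [0, 0, -0.04], [0, 0, 0]]
    - [255, [-0.012, -0.036, -0.01], [0, 0, 0]]
    - [255, [-0.012, -0.038, 0], [0, 0, 0]]
    - [255, [-0.012, -0.038, 0], [0, 0, 0]]
    - [255, [-0.012, -0.038, 0], [0, 0, 0]]
    - [255, [-0.012, -0.038, 0], [0, 0, 0]]
    - [255, [-0.012, -0.038, 0], [0, 0, 0]]
    - [255, [-0.0115, -0.038, 0], [0, 0, 0]]
    - [255, [0, -0.009, 0], [0, 0, 0.113]]
    - [255, [0, 0, 0], [0, 0, 0]]

```text
clock: 8.53
tool_pos: [595.7, -128.7, 121.6]
ee_rot: [0.0, -0.038, 0.999, -0.0]
force: [-0.8, 0.4, -4.0]
gripper_width: 48.3
finger_force: 74.4
```

Emit:
drive_tool:
  plan:
    - [255, [0, 0, 0], [0, 0, 0]]
    - [255, [0, 0, 0], [0, 0, 0]]

```text
clock: 8.7
tool_pos: [594.1, -124.5, 120.8]
ee_rot: [-0.001, -0.043, 0.999, 0.0]
force: [-0.0, -0.5, -3.2]
gripper_width: 48.0
finger_force: 74.4
```

```bash
python3 - <<'E'
from h import *
im,c=snap('wrist','w5.png'); go(596,-126.2,23,184.6)
print(proj(c,[[595+dx,-126+dy,12] for dx in(-40,40) for dy in (-40,40)]).round())
E
```

```text
t 8.75 tcp [ 594.2 -124.3  120.9] yaw -175.1 w 48.1 tilt [ 0.001  0.001 -1.   ] -> shift/turn [-1.8, -2.1, 97.9, np.float64(0.005)]
[[257. 177.]
 [381. 188.]
 [252. 293.]
 [366. 301.]]
```

View pics/w5.png

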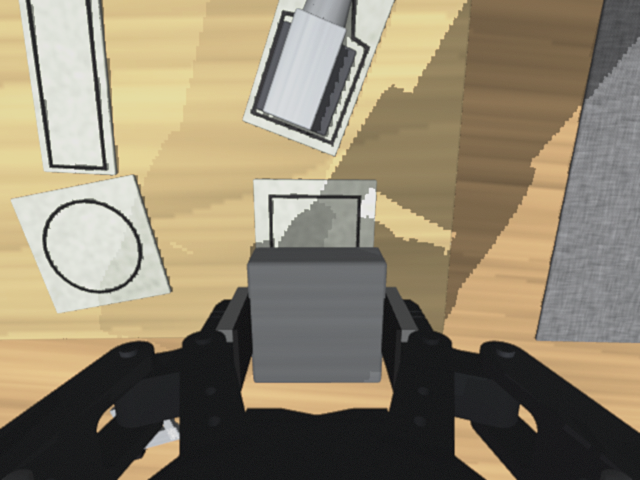

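The wrist view shows the anvil seated inside its outline at (310,70), the block in the jaws, the square tile's front corners at (254,180) and (376,180), the circle centre at (93,246), and the clamp tile's end corners at (46,171) and (117,174).

```bash
python3 - <<'E'
from h import *
c=get_calibration('wrist')
p=ray(c,[[254,180],[376,180.5]],12)[:,:2]; e=p[1]-p[0]; L=np.linalg.norm(e); n=np.array([-e[1],e[0]])/L
n=n if n[0]>0 else -n
print('square',L,np.degrees(np.arctan2(e[1],e[0]))-90,p.mean(0)+40*n)
q=ray(c,[[11,199],[133,175],[172,292],[59,313]],12)[:,:2]; print('circ',q.mean(0),ray(c,[[93,246]],12)[0])
k=ray(c,[[46,171],[117,174]],12)[:,:2]; e=k[1]-k[0];L=np.linalg.norm(e);n=np.array([e[1],-e[0]])/L; n=n if n[0]<0 else -n
print('clamp',L,np.degrees(np.arctan2(-n[1],-n[0])),k.mean(0)+68*n)
b=ray(c,[[249,262],[385,262],[380,381],[254,381]],130.4)[:,:2]; print('held',b.mean(0),np.linalg.norm(b[0]-b[1]),np.linalg.norm(b[0]-b[3]))
E
```

```text
square 78.3282086572631 4.676030277845555 [ 593.6096363 -125.1776094]
circ [ 611.24124593 -272.77698866] [ 610.37781259 -273.52021118   12.        ]
clamp 44.97392740641396 2.497972633844776 [ 493.65425979 -280.21757653]
held [ 592.10783081 -124.1607693 ] 47.52101644245965 48.206499521573164
```

Emit:
drive_tool:
  plan:
    - [255, [-0.002, -0.002, 0.03], [0, 0, 0]]
    - [255, [0, 0, 0.03], [0, 0, 0]]
    - [255, [0, 0, 0.02], [0, 0, 0]]
    - [255, [0, 0, 0.01], [0, 0, 0]]
    - [255, [0, 0, 0.005], [0, 0, 0]]
    - [255, [0, 0, 0.002], [0, 0, 0]]
    - [255, [0, 0, 0], [0, 0, 0]]
    - [255, [0, 0, 0], [0, 0, 0]]

```text
clock: 9.42
tool_pos: [598.3, -127.8, 26.0]
ee_rot: [0.001, -0.042, 0.999, -0.001]
force: [1.2, 0.3, -2.7]
gripper_width: 48.4
finger_force: 74.3
```

Emit:
drive_tool:
  plan:
    - [255, [0.001, 0, 0.001], [0, 0, 0]]
    - [255, [0, 0, 0.001], [0, 0, 0]]
    - [255, [0, 0, 0], [0, 0, 0]]
    - [255, [0, 0, 0], [0, 0, 0]]

```text
clock: 9.75
tool_pos: [596.3, -127.7, 22.7]
ee_rot: [0.0, -0.042, 0.999, -0.0]
force: [-1.0, 0.3, -1.9]
gripper_width: 48.1
finger_force: 74.4
```

Emit:
drive_tool:
  plan:
    - [255, [0, 0, 0.001], [0, 0, 0]]
    - [255, [0, 0, 0], [0, 0, 0]]
    - [255, [0, 0, 0], [0, 0, 0]]

```text
clock: 10.0
tool_pos: [596.4, -127.8, 22.6]
ee_rot: [-0.0, -0.042, 0.999, -0.0]
force: [-5.0, 0.7, 5.4]
gripper_width: 48.3
finger_force: 75.4
```

Emit:
drive_tool:
  plan:
    - [50, [0, 0, 0], [0, 0, 0]]
    - [50, [0, 0, 0], [0, 0, 0]]
    - [50, [0, 0, 0], [0, 0, 0]]
    - [50, [0, 0, -0.02], [0, 0, 0]]
    - [50, [0, 0, -0.04], [0, 0, 0]]
    - [90, [-0.001, 0.02, -0.035], [0, 0, 0]]
    - [90, [-0.003, 0.04, 0], [0, 0, 0]]
    - [90, [-0.003, 0.04, 0], [0, 0, 0]]
    - [90, [-0.003, 0.04, 0], [0, 0, 0]]
    - [90, [-0.003, 0.04, 0], [0, 0, 0]]
    - [90, [-0.003, 0.04, 0], [0, 0, 0]]
    - [90, [-0.001, 0.039, 0], [0, 0, 0]]

```text
clock: 11.0
tool_pos: [591.7, 133.9, 116.7]
ee_rot: [0.001, -0.042, 0.999, 0.0]
force: [1.0, 1.0, 0.3]
gripper_width: 55.1
finger_force: 0.0
```

Emit:
drive_tool:
  plan:
    - [90, [0, 0, 0], [0, 0, -0.12]]
    - [90, [0, 0, 0], [0, 0, -0.01]]
    - [90, [0, 0, 0], [0, 0, 0]]
    - [90, [0, 0, 0], [0, 0, 0]]
    - [90, [0, 0, 0], [0, 0, 0]]

```text
clock: 11.42
tool_pos: [591.8, 130.7, 116.3]
ee_rot: [0.0, -0.105, 0.994, -0.0]
force: [1.2, 0.6, 0.7]
gripper_width: 55.1
finger_force: 0.0
```

```bash
python3 - <<'E'
from h import *
im,c=snap('wrist','w6.png'); go(589.5,132,14,192.4)
print(proj(c,[[589.5,132,27]]).round())
E
```

```text
t 11.47 tcp [591.8 130.8 116.3] yaw -168.0 w 54.9 tilt [-0. -0. -1.] -> shift/turn [2.0, 1.7, 102.3, np.float64(-0.006)]
[[319. 246.]]
```

View pics/w6.png

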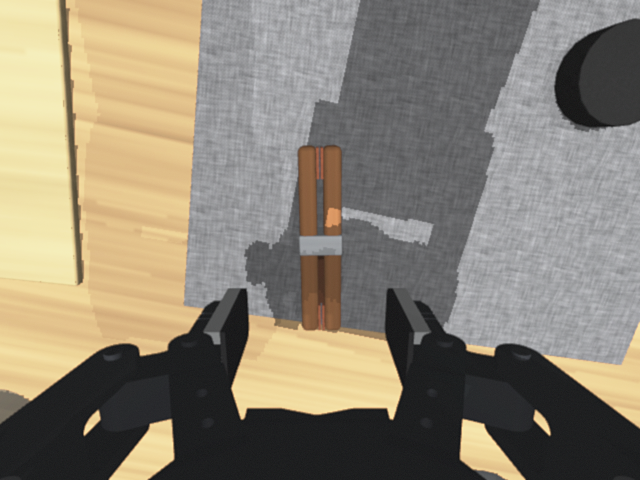

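The clamp's band centre is at (321,246), within 2 px of the prediction, and the bar is vertical in the image. I'm descending.

Emit:
drive_tool:
  plan:
    - [90, [0.002, 0.003, 0.03], [0, 0, 0]]
    - [90, [0, 0, 0.035], [0, 0, 0]]
    - [90, [0, 0, 0.025], [0, 0, 0]]
    - [90, [0, 0, 0.012], [0, 0, 0]]
    - [90, [0, 0, 0], [0, 0, 0]]
    - [90, [0, 0, 0], [0, 0, 0]]
    - [255, [0, 0, 0], [0, 0, 0]]
    - [255, [0, 0, 0], [0, 0, 0]]
    - [255, [0, 0, 0], [0, 0, 0]]
    - [255, [0, 0, 0], [0, 0, 0]]
    - [255, [0, 0, 0], [0, 0, 0]]
  force: 40

```text
clock: 12.38
tool_pos: [590.8, 134.5, 16.6]
ee_rot: [0.002, -0.106, 0.994, -0.0]
force: [-1.3, -1.5, 7.1]
gripper_width: 25.3
finger_force: 41.5
```

Emit:
drive_tool:
  plan:
    - [255, [0, 0, -0.025], [0, 0, 0]]
    - [255, [0, 0, -0.04], [0, 0, 0]]
    - [255, [0, 0, -0.04], [0, 0, 0]]
    - [255, [0.0165, -0.035, 0], [0, 0, 0]]
    - [255, [0.0165, -0.035, 0], [0, 0, 0]]
    - [255, [0.0165, -0.035, 0], [0, 0, 0]]
    - [255, [0.0165, -0.035, 0], [0, 0, 0]]
    - [255, [0.0165, -0.035, 0], [0, 0, 0]]
    - [255, [0.0165, -0.035, 0], [0, 0, 0]]
    - [255, [0.0165, -0.035, 0], [0, 0, 0]]
    - [255, [0.0165, -0.035, 0], [0, 0, 0]]
    - [255, [0.0165, -0.035, 0], [0, 0, 0]]

```text
clock: 13.38
tool_pos: [509.7, -206.4, 119.7]
ee_rot: [0.0, -0.106, 0.994, -0.0]
force: [-0.1, 0.4, -1.1]
gripper_width: 24.8
finger_force: 40.5
```

Emit:
drive_tool:
  plan:
    - [255, [0.0165, -0.035, 0], [0, 0, 0]]
    - [255, [0.016, -0.034, 0], [0, 0, 0]]
    - [255, [0, 0, 0], [0, 0, 0.08]]
    - [255, [0, 0, 0], [0, 0, 0.08]]
    - [255, [0, 0, 0], [0, 0, 0]]
    - [255, [0, 0, 0], [0, 0, 0]]
    - [255, [0, 0, 0], [0, 0, 0]]

```text
clock: 13.97
tool_pos: [493.3, -278.7, 119.3]
ee_rot: [-0.0, -0.028, 1.0, 0.0]
force: [0.2, -0.1, -0.3]
gripper_width: 25.4
finger_force: 40.6
```

```bash
python3 - <<'E'
from h import *
im,c=snap('wrist','w7.png'); go(495,-281.5,25,183)
E
```

```text
t 14.02 tcp [ 493.4 -278.6  119.3] yaw -176.8 w 25.1 tilt [ 0. -0. -1.] -> shift/turn [-1.4, -2.9, 94.3, np.float64(0.003)]
```

View pics/w7.png

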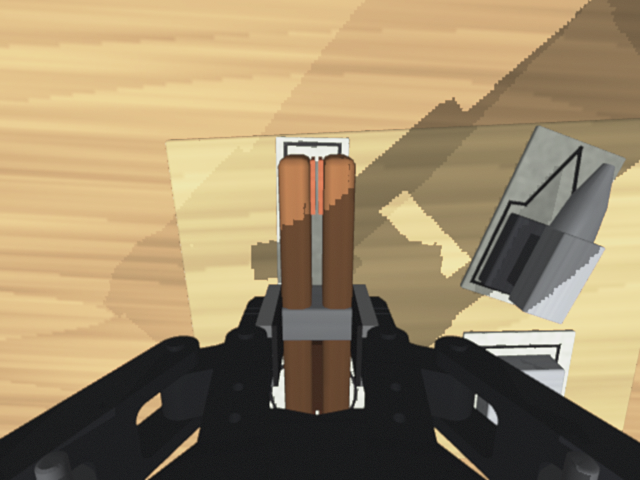

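The wrist view shows the clamp in the jaws, the front corners of its tile at (276,138) and (349,138), and the anvil and block both seated on their tiles.

```bash
python3 - <<'E'
from h import *
c=get_calibration('wrist')
k=ray(c,[[276,138],[349,138]],12)[:,:2]; e=k[1]-k[0];L=np.linalg.norm(e);n=np.array([e[1],-e[0]])/L; n=n if n[0]>0 else -n
print(L,np.degrees(np.arctan2(n[1],n[0])),k.mean(0)+68*n)
h=ray(c,[[278,162],[355,161]],119.3+27-16.6)[:,:2]; print('held near end',h,h.mean(0)-[493.4,-278.6])
E
```

```text
45.19535668145406 3.185040779422101 [ 494.77487736 -280.86882364]
held near end [[ 433.62441269 -294.29615553]
 [ 431.9301352  -269.52790307]] [-60.62272606  -3.3120293 ]
```

Emit:
drive_tool:
  plan:
    - [255, [-0.0015, -0.003, 0.03], [0, 0, 0]]
    - [255, [0, 0, 0.03], [0, 0, 0]]
    - [255, [0, 0, 0.02], [0, 0, 0]]
    - [255, [0, 0, 0.01], [0, 0, 0]]
    - [255, [0, 0, 0.002], [0, 0, 0]]
    - [255, [0, 0, 0.001], [0, 0, 0]]
    - [255, [0, 0, 0], [0, 0, 0]]
    - [255, [0, 0, 0], [0, 0, 0]]
    - [255, [0, 0, 0], [0, 0, 0]]

```text
clock: 14.77
tool_pos: [495.7, -282.6, 27.5]
ee_rot: [0.001, -0.027, 1.0, -0.001]
force: [-0.3, -0.8, -1.3]
gripper_width: 24.9
finger_force: 41.0
```

Emit:
drive_tool:
  plan:
    - [255, [0, 0, 0.001], [0, 0, 0]]
    - [255, [0, 0, 0.001], [0, 0, 0]]
    - [255, [0, 0, 0], [0, 0, 0]]
    - [255, [0, 0, 0], [0, 0, 0]]

```text
clock: 15.1
tool_pos: [495.4, -282.4, 25.3]
ee_rot: [0.0, -0.027, 1.0, -0.0]
force: [-1.6, 0.6, 5.6]
gripper_width: 25.0
finger_force: 41.6
```

Emit:
drive_tool:
  plan:
    - [120, [0, 0, 0], [0, 0, 0]]
    - [120, [0, 0, 0], [0, 0, 0]]
    - [120, [0, 0, 0], [0, 0, 0]]
    - [120, [0, 0, -0.02], [0, 0, 0]]
    - [120, [0, 0, -0.04], [0, 0, 0]]
    - [120, [0, 0.01, -0.04], [0, 0, 0]]
    - [15, [0.001, 0.04, 0], [0, 0, 0]]
    - [15, [0.001, 0.04, 0], [0, 0, 0]]
    - [15, [0.001, 0.04, 0], [0, 0, 0]]
    - [15, [0.001, 0.04, 0], [0, 0, 0]]
    - [15, [0.001, 0.04, 0], [0, 0, 0]]
    - [15, [0.001, 0.04, 0], [0, 0, 0]]

```text
clock: 16.1
tool_pos: [475.1, -31.0, 124.3]
ee_rot: [0.0, -0.026, 1.0, -0.0]
force: [2.0, -0.6, -0.1]
gripper_width: 80.2
finger_force: 0.0
```

Emit:
drive_tool:
  plan:
    - [15, [0, 0.04, 0], [0, 0, 0]]
    - [15, [0, 0.04, 0], [0, 0, 0]]
    - [15, [0, 0.04, 0], [0, 0, 0]]
    - [15, [0, 0.04, 0], [0, 0, 0]]
    - [15, [0.001, 0.04, 0], [0, 0, 0]]
    - [15, [0.001, 0.04, 0], [0, 0, 0]]
    - [15, [0.001, 0.04, 0], [0, 0, 0]]
    - [15, [0, 0.03, 0], [0, 0, 0]]
    - [15, [0, 0, 0], [0, 0, 0]]
    - [15, [0, 0, 0], [0, 0, 0]]
    - [15, [0, 0, 0], [0, 0, 0]]

```text
clock: 17.02
tool_pos: [456.0, 276.2, 124.0]
ee_rot: [-0.0, -0.027, 1.0, -0.0]
force: [0.1, -0.3, -1.4]
gripper_width: 80.4
finger_force: 0.0
```

```bash
python3 - <<'E'
from h import *
im,c=snap('wrist','w8.png'); go(455,276,13,183)
print(proj(c,[[455,276,27]]).round())
E
```

```text
t 17.07 tcp [456.1 275.8 124. ] yaw -177.0 w 80.2 tilt [ 0.001 -0.    -1.   ] -> shift/turn [1.1, 0.3, 111.0, np.float64(-0.0)]
[[316. 245.]]
```

View pics/w8.png

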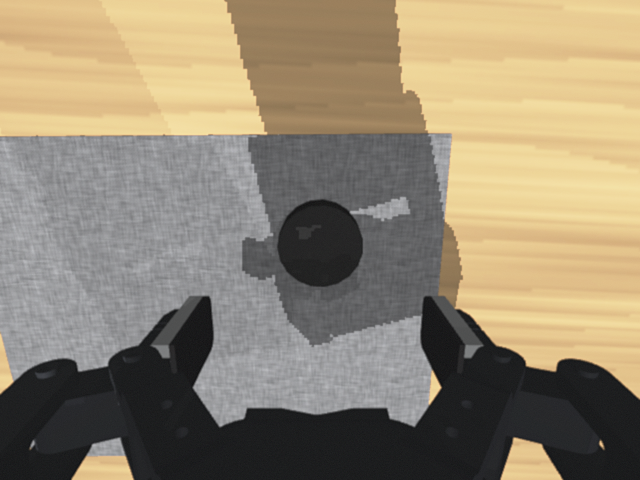

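The puck's centre is at (321,244), about 3 mm along +y from the prediction.

Emit:
drive_tool:
  plan:
    - [15, [0.001, 0.0035, 0.035], [0, 0, 0]]
    - [15, [0, 0, 0.035], [0, 0, 0]]
    - [15, [0, 0, 0.025], [0, 0, 0]]
    - [15, [0, 0, 0.015], [0, 0, 0]]
    - [15, [0, 0, 0.003], [0, 0, 0]]
    - [15, [0, 0, 0], [0, 0, 0]]
    - [255, [0, 0, 0], [0, 0, 0]]
    - [255, [0, 0, 0], [0, 0, 0]]
    - [255, [0, 0, 0], [0, 0, 0]]
    - [255, [0, 0, 0], [0, 0, 0]]
    - [255, [0, 0, 0], [0, 0, 0]]
  force: 35

```text
clock: 17.98
tool_pos: [456.7, 280.4, 13.3]
ee_rot: [0.002, -0.027, 1.0, 0.0]
force: [0.6, -2.3, 6.3]
gripper_width: 54.8
finger_force: 37.7
```

Emit:
drive_tool:
  plan:
    - [255, [0, 0, -0.025], [0, 0, 0]]
    - [255, [0, 0, -0.04], [0, 0, 0]]
    - [255, [0, 0, -0.04], [0, 0, 0]]
    - [255, [-0.0084, -0.0375, 0], [0, 0, 0]]
    - [255, [-0.0084, -0.0375, 0], [0, 0, 0]]
    - [255, [-0.0084, -0.0375, 0], [0, 0, 0]]
    - [255, [-0.0084, -0.0375, 0], [0, 0, 0]]
    - [255, [-0.0084, -0.0375, 0], [0, 0, 0]]
    - [255, [-0.0084, -0.0375, 0], [0, 0, 0]]
    - [255, [-0.0084, -0.0375, 0], [0, 0, 0]]
    - [255, [-0.0084, -0.0375, 0], [0, 0, 0]]
    - [255, [-0.0084, -0.0375, 0], [0, 0, 0]]

```text
clock: 18.98
tool_pos: [548.6, -54.7, 116.7]
ee_rot: [0.0, -0.027, 1.0, 0.0]
force: [0.3, 0.4, -0.4]
gripper_width: 55.1
finger_force: 37.8
```

Emit:
drive_tool:
  plan:
    - [255, [-0.0084, -0.0375, 0], [0, 0, 0]]
    - [255, [-0.0084, -0.0375, 0], [0, 0, 0]]
    - [255, [-0.0084, -0.0375, 0], [0, 0, 0]]
    - [255, [-0.0084, -0.0375, 0], [0, 0, 0]]
    - [255, [-0.0084, -0.0375, 0], [0, 0, 0]]
    - [255, [-0.0084, -0.0375, 0], [0, 0, 0]]
    - [255, [0, 0, 0], [0, 0, 0]]
    - [255, [0, 0, 0], [0, 0, 0]]
    - [255, [0, 0, 0], [0, 0, 0]]

```text
clock: 19.73
tool_pos: [610.4, -274.5, 116.0]
ee_rot: [-0.0, -0.026, 1.0, 0.0]
force: [-0.0, 0.8, -1.6]
gripper_width: 55.2
finger_force: 37.8
```

```bash
python3 - <<'E'
from h import *
im,c=snap('wrist','w9.png'); go(612.5,-274.5,23,183)
print(proj(c,ray(c,[[320,250]],115)).round())
E
```

```text
t 19.78 tcp [ 610.3 -273.8  116. ] yaw -176.9 w 54.8 tilt [ 0.001  0.001 -1.   ] -> shift/turn [-2.2, -0.9, 93.0, np.float64(0.002)]
[[320. 250.]]
```

View pics/w9.png

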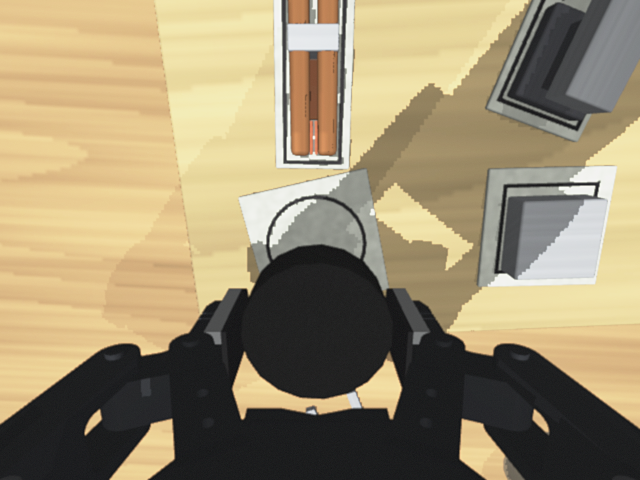

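The wrist view shows the puck held at (317,325) over the circle (columns 267–366, top row 196), with the clamp and block seated inside their outlines.

```bash
python3 - <<'E'
from h import *
c=get_calibration('wrist')
t=ray(c,[[316,196.5]],12)[0]; a=np.radians(183); print(t[:2]-32*np.array([np.cos(a),np.sin(a)]), ray(c,[[267,243],[366,243]],12)[:,:2])
p=ray(c,[[242,325],[392,325]],116+27-13.3)[:,:2]; q=ray(c,[[317,398]],129.7)[0,:2]; print('puck',p.mean(0),np.linalg.norm(p[0]-p[1]),q-28*np.array([1,0.05]))
E
```

```text
[ 611.44784925 -273.90106552] [[ 611.98131176 -306.11522471]
 [ 608.48734038 -241.05636233]]
puck [ 606.27295734 -273.79285528] 53.12790063126357 [ 608.64405465 -273.54751292]
```

Emit:
drive_tool:
  plan:
    - [255, [-0.0035, -0.001, 0.03], [0, 0, 0]]
    - [255, [0, 0, 0.03], [0, 0, 0]]
    - [255, [0, 0, 0.02], [0, 0, 0]]
    - [255, [0, 0, 0.01], [0, 0, 0]]
    - [255, [0, 0, 0.002], [0, 0, 0]]
    - [255, [0, 0, 0.001], [0, 0, 0]]
    - [255, [0, 0, 0], [0, 0, 0]]
    - [255, [0, 0, 0], [0, 0, 0]]
    - [255, [0, 0, 0], [0, 0, 0]]

```text
clock: 20.53
tool_pos: [615.2, -276.2, 24.9]
ee_rot: [0.001, -0.027, 1.0, -0.001]
force: [-0.6, -0.4, -1.6]
gripper_width: 54.9
finger_force: 39.1
```

Emit:
drive_tool:
  plan:
    - [255, [0, 0, 0.001], [0, 0, 0]]
    - [255, [0, 0, 0], [0, 0, 0]]
    - [255, [0, 0, 0], [0, 0, 0]]

```text
clock: 20.78
tool_pos: [614.3, -275.8, 22.5]
ee_rot: [0.0, -0.027, 1.0, -0.0]
force: [-0.4, -0.6, -1.4]
gripper_width: 54.8
finger_force: 39.1
```

Emit:
drive_tool:
  plan:
    - [255, [0, 0, 0.001], [0, 0, 0]]
    - [255, [0, 0, 0], [0, 0, 0]]
    - [255, [0, 0, 0], [0, 0, 0]]

```text
clock: 21.03
tool_pos: [614.5, -275.9, 21.7]
ee_rot: [0.0, -0.027, 1.0, -0.0]
force: [-0.7, 0.1, 1.2]
gripper_width: 54.8
finger_force: 39.1
```

Contact is felt, so I'm releasing slowly, retreating upward and moving back toward the mat to clear the top view.

Emit:
drive_tool:
  plan:
    - [40, [0, 0, 0], [0, 0, 0]]
    - [40, [0, 0, 0], [0, 0, 0]]
    - [40, [0, 0, 0], [0, 0, 0]]
    - [40, [0, 0, -0.015], [0, 0, 0]]
    - [40, [0, 0, -0.035], [0, 0, 0]]
    - [40, [0, 0, -0.04], [0, 0, 0]]
    - [40, [0, 0, -0.04], [0, 0, 0]]
    - [40, [0.01, 0.04, 0], [0, 0, 0]]
    - [40, [0.01, 0.04, 0], [0, 0, 0]]
    - [40, [0, 0.04, 0], [0, 0, 0]]
    - [40, [0, 0.04, 0], [0, 0, 0]]
    - [40, [0, 0.04, 0], [0, 0, 0]]

```text
clock: 22.03
tool_pos: [583.4, -75.5, 152.8]
ee_rot: [0.001, -0.026, 1.0, -0.0]
force: [1.3, -0.5, 0.4]
gripper_width: 71.8
finger_force: 0.0
```

Emit:
drive_tool:
  plan:
    - [40, [0, 0.04, 0], [0, 0, 0]]
    - [40, [0, 0.04, 0], [0, 0, 0]]
    - [40, [0, 0.04, 0], [0, 0, 0]]
    - [40, [0, 0.04, 0], [0, 0, 0]]
    - [40, [0, 0.04, 0], [0, 0, 0]]
    - [40, [0, 0.04, 0], [0, 0, 0]]
    - [40, [0, 0.04, 0], [0, 0, 0]]
    - [40, [0, 0.04, 0], [0, 0, 0]]
    - [40, [0, 0.04, 0], [0, 0, 0]]
    - [40, [0, 0, 0], [0, 0, 0]]
    - [40, [0, 0, 0], [0, 0, 0]]

```text
clock: 22.95
tool_pos: [564.2, 284.5, 152.4]
ee_rot: [0.001, -0.028, 1.0, 0.0]
force: [-0.2, -0.4, 0.4]
gripper_width: 71.8
finger_force: 0.0
```

```bash
python3 - <<'E'
from h import *
im,c=snap('top'); bgr=cv2.cvtColor(im,cv2.COLOR_RGB2BGR)
cv2.imwrite('pics/fin.png',cv2.resize(bgr[120:345,325:525],None,fx=2.6,fy=2.6,interpolation=cv2.INTER_CUBIC))
m=np.zeros(im.shape[:2],np.uint8); m[205:262,425:485]=(im[205:262,425:485].max(2)<60)*255
k=max(cv2.findContours(m,0,1)[0],key=cv2.contourArea); print('puck',ray(c,k[:,0].astype(float),27)[:,:2].min(0),ray(c,k[:,0].astype(float),27)[:,:2].max(0))
E
```

```text
puck [ 589.93855159 -302.91483519] [ 643.16432237 -248.07082979]
```

View pics/fin.png

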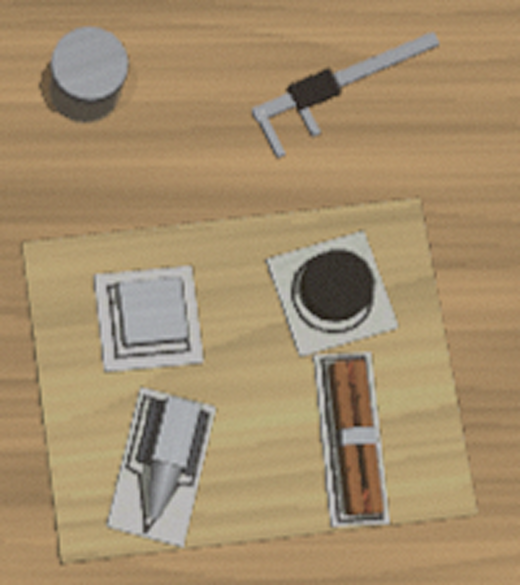

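The final top view shows all four tools seated inside their outlines. After allowing for parallax, the remaining offsets are about 5 mm or less, and the jar is where it started. Handing in.

```bash
python3 -c "
from rig import robot; print(robot.hand_in())"
```

```text
the job is handed in; nothing more can be done
None
```

I put all four tools down on their own tiles inside the drawn outlines (final top view: about 5 mm off or less), left the jar where it stood, and handed the job in at about 23 s; no verdict was returned.

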